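# Clamp a binding comb and hold it open at the third click

## Robot

A 7-joint arm with a two-finger parallel gripper is mounted at the origin on the work surface; the furniture and walls round the work are solid. World frame = base frame: x ahead of the robot, y to its left, z up, the work surface at z = 0. Lengths are in m, angles in rad, forces in N, time in s.
With the tool pointing down it reaches from about 0.425 to 0.875 m from the base axis. Payload 4.7 kg.
Tool frame: the origin (TCP) lies at the very end of the fingers, on their centre line; the grasp point (between the pads) lies 19 mm behind it; z points along the fingers, y is the line along which they close (so a half turn about z gives the same grasp; the last joint's range is limited). The gripper opens to 87 mm and grips with 3 to 60 N. Pads are 19 mm wide; open, the fingers measure 117 mm over their backs; the gripper's body (75 mm by 190 mm) begins 51 mm behind the grasp point.
Start: joints at [1.201, 0.321, -0.07, 1.45, 0.023, 1.371, -0.057], TCP at [0.243, -0.603, 0.223] pointing down, gripper open.
Joint ranges: [-2.86, 2.86], [-0.3, 2.09], [-1.38, 1.24], [0.06, 2.45], [-1.56, 4.7], [0.09, 2.05], [-2.69, 2.69]. Speed limits (rad/s): [2.57, 2.57, 3.14, 3.14, 3.14, 3.14, 3.14].

## Interface

Orientations are given as a rotation vector (axis times angle).
In Python, from bench import get_state, get_image, get_calibration, close_job gives the robot as it stands.
- The arm moves only by the shell command python3 -m crank 'ROWS' [FORCE]. ROWS is JSON, a list of rows, each a list of 5 numbers: the opening, from 0 (shut) to 1 (fully open), then the shift along the world's x, y, z in units of 0.2 m (1.0 is 0.2 m), then the turn about the world's z in units of 2 pi rad (1.0 is 2 pi rad). A call has 1 to 5 rows; each row is the pose to reach, as a shift and turn from the pose commanded when the call began, turning the shorter way round; what a row does not reach only later rows make up. A row lasts 1/8 s, in which the tool goes at most 62.5 mm and 10.7 degrees, less where a joint would pass 70% of its speed; a pose out of reach is approached as far as the arm can. A call with a number of a shift or a turn outside -1 to 1 is refused whole. A call with a gripper value outside its range is refused whole. The fingers move at their own pace and stop on an object; FORCE is the grip in N (left out, the last holds). Time passes only in rows, so rows that repeat a pose let the fingers close. It gives the time, the measured TCP pose, the force, the opening and the grip force at its end, in the units of the state.
- get_state(): the state, without advancing time (a new reading comes with each control period).
- get_image(name): name is "scene" or "top"; returns the picture (420x560x3 uint8, red, green, blue); there is no depth.
- get_calibration(name): a dict with "fovy" (degrees; the focal length in pixels is half the picture's height over the tangent of half this angle, whatever the lens; pixels are square), "cx", "cy" (the principal point, pixels), "R" (3x3) and "t" (3): a world point X has camera coordinates R X + t. Camera axes: x right, y down, z forward; pixel columns grow to the right and rows downward; lengths in m; the calibration is good to about 2 mm. A picture is of the moment at which its call begins. get_calibration takes no time and is no camera call.
- close_job(): hands the job in; it is judged then, once.
The state is a dict: "time": time; "joint_positions": joint angles; "qd": joint speeds; "joint_torque": joint torques, N m; "position": TCP position; "tool_rot": TCP orientation; "ft_force": force on the tool from outside, world axes, zero at the start; "torque": the same for the moment, N m; "grip_width": opening from 0.0 (shut) to 1.0 (fully open); "grip_force": force on a finger pad.
Only numpy, scipy, OpenCV 4.12 (cv2) and the standard library are available. Lean on these libraries where they do the work, as an engineer would, in place of code of your own. Each camera call takes 0.05 s, during which the arm holds its last target. There are 200 camera calls.

## Task

I am about to hook the punched pages of the report onto the blue comb in the comb-opening machine. First press the wide clamp plate down by its black pad until it snaps fully down and stays, so the comb's spine is held; only then press the lever at the machine's left side down past its first two clicks to the third, where the arm lines up with the orange mark, without running on to the end stop. Finish with your fingers still holding the lever there against its spring, the clamp still down, and leave the book with the card case on it, the tumbler and the matchbox where they are.

Things in the scene. Friction and masses are not known exactly. Their poses are not given: they have to be found in the camera images.
- binder: comb-opening machine, dark shell with a pale grey deck, 220 (x) x 300 (y) x about 110 mm, fixed to the desk. Origin: centre of its underside on the desk; its x axis points to its back, y to its left, z up; its front (page shelf, -x) faces the robot roughly. Deck at 65 mm. The blue comb lies across the deck; the clamp plate is hinged behind it; the lever is on the left side (+y).
- clamp (a joint): angle of the spine clamp, a steel plate 94 x 226 mm hinged along y at the machine's rear (hinge line at x +75 mm, z 92 mm in the binder frame). 0 = sprung open, front edge up; 0.55 = fully down, level, at its stop. It resists with up to about 15 N at the pad for two thirds of its travel, then goes over centre and snaps down and stays.
- clamp_pad (a point): middle of the top face of the clamp's black rubber pad, 42 (x) x 112 mm (y). In the binder frame it is at x +27, z 140 mm when open and x +9, y 0, z 108 mm when fully down.
- lever (a joint): angle of the opening lever about its pivot. 0 = at rest, raised 0.9 rad above level; it grows as the lever is pressed forward (to -x) and down. Clicks at 0.3, 0.6 and 0.9 (third: lever level, in line with the orange mark); end stop at 1.1. A spring always drives it back to 0 when let go; 3 to 9 N at the grip are needed, with soft clicks on the way.
- lever_pivot (a point): point on the lever's pivot axis (parallel to the binder's y) abreast of the middle of the grip; binder frame x +20, y +204, z 95 mm.
- grip_mid (a point): centre of the lever's grip, a black rubber bar of 22 mm diameter and 66 mm long, parallel to the binder's y axis, with an orange ring at its outer end. It moves on a circle of 125 mm radius about lever_pivot: binder frame x -58, z 193 mm at rest; x -105, z 95 mm at the third click; y +204 mm always.
- lever_grip: the same grip as a body, a sleeve that turns freely on the lever; its origin is the grip bar's inner end, on the bar's axis.
- third_mark (a point): orange mark on the rim of the dark quadrant beside the lever, the third of three (the first two are white); at the lever pivot's height, 54 mm in front of it.
- pocket_book: black bound book, 142 x 208 x 30 mm, right of the machine; origin at the centre of its underside. Leave it.
- card_case: silver card case, 63 x 96 x 9 mm, on the book; origin at the centre of its underside. Leave it.
- tumbler: crystal tumbler, 82 mm across, 94 mm high, on a coaster to the right; origin at the centre of its underside. Leave it.
- matchbox: red matchbox, 37 x 54 x 16 mm, at the left edge of the desk; origin at the centre of its underside. Leave it.

How it is judged:
By the outcome, as a careful person would: the job done as asked, in the order asked, and still so for the second after the job is handed in, while the arm keeps its last pose, push and grip.
It also fails if it takes over 43 s, if anything falls off the work surface, if the arm or the gripper's body presses on something with over 40 N, if the wrist force passes 120 N, or if a joint passes its speed limit or range.

## Working session

There is one attempt and no reset: what is moved stays moved. The work goes in short steps, Python scripts to look and compute and a shell command to move; the robot and the scene stay as the last step left them, time stands still between calls to the robot, and variables do not carry over. Pictures are saved under pics/ and viewed, at most 10 in all, crops included, and the job is handed in when it is done.

```bash
mkdir -p pics; python3 - <<'E'
from bench import *
import cv2
for n in("scene","top"):
    cv2.imwrite(f"pics/{n}0.png",cv2.resize(get_image(n)[:,:,::-1],(800,600),interpolation=cv2.INTER_CUBIC))
    print(n,get_calibration(n))
print(get_state())
E
```

```text
scene {'fovy': 55.19887286499189, 'cx': 275.7865750629783, 'cy': 218.33993827267196, 'R': array([[-0.83873087, -0.5443217 ,  0.01563387],
       [-0.35638623,  0.52698609, -0.77154035],
       [ 0.41172732, -0.65268641, -0.63598826]]), 't': array([0.42293694, 0.3454265 , 0.88253159])}
top {'fovy': 50.21055481515293, 'cx': 274.87899629870816, 'cy': 208.11840850208304, 'R': array([[-0.01831407, -0.99982638, -0.00343628],
       [-0.99667897,  0.01852894, -0.07929504],
       [ 0.07934495,  0.00197265, -0.99684527]]), 't': array([-0.06057372,  0.58000164,  1.47673841])}
{'time': 0.1, 'joint_positions': array([ 1.20111079,  0.32174441, -0.07007611,  1.45156491,  0.02259627,
        1.37081152, -0.0568795 ]), 'qd': array([-0.00044198, -0.00131524, -0.0009432 , -0.00234219, -0.00082413,
        0.0013332 ,  0.00068531]), 'joint_torque': array([-4.39770056e-04, -4.92572021e+01, -4.05920399e-01, -3.13396990e+01,
       -6.41027489e-02,  3.94710910e-02,  5.22871176e-05]), 'position': array([ 0.24314298, -0.60226561,  0.22156775]), 'tool_rot': array([-3.08225855e+00, -5.98894969e-01,  6.65199372e-04]), 'ft_force': array([-0.16834887, -0.47423837, -0.68962924]), 'torque': array([0.02105056, 0.01683954, 0.03161539]), 'grip_force': 0.0, 'grip_width': 0.9988332656198564}
```

View pics/scene0.png

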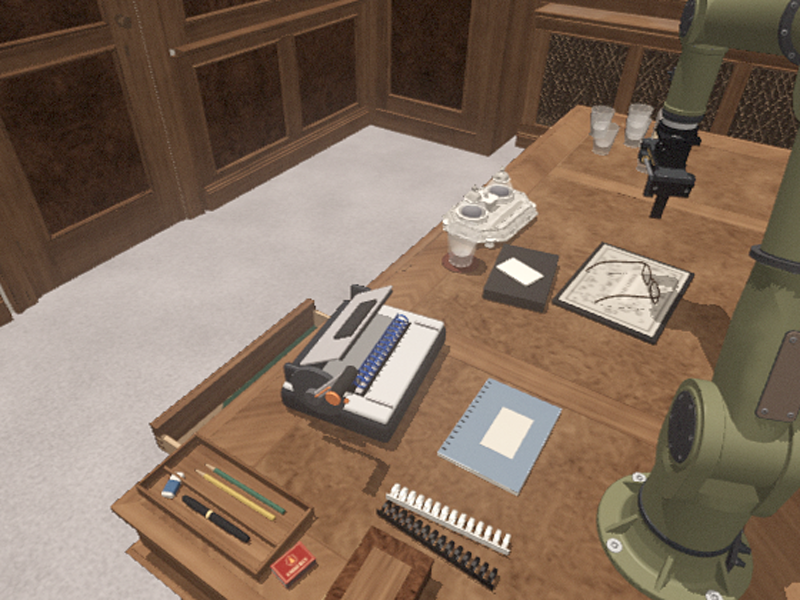

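View pics/top0.png

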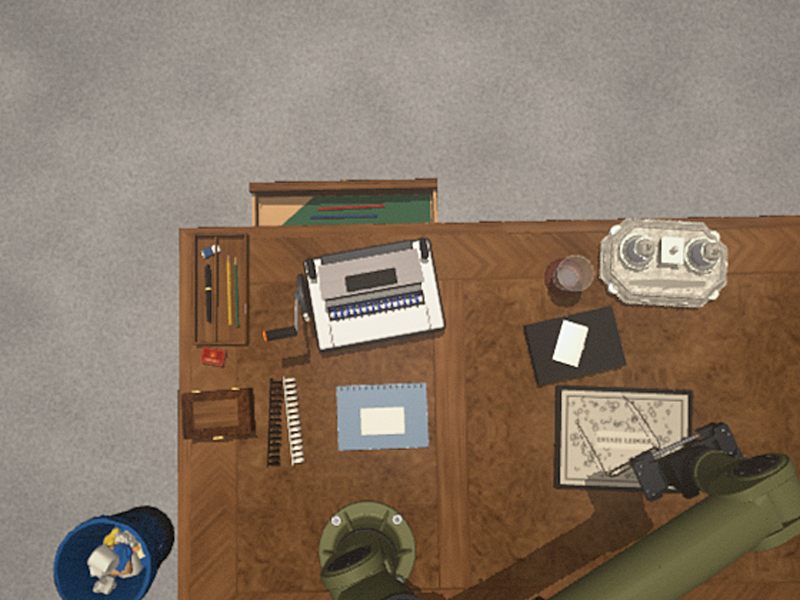

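The scene picture shows the machine around (365,365) with its clamp open. In the top picture it's around (372,295), with the lever grip near (280,334). I'll enlarge both.

```bash
python3 - <<'E'
from bench import *
import cv2,numpy as np
a=get_image("top")[:,:,::-1][155:260,175:320]
b=get_image("scene")[:,:,::-1][190:315,185:330]
a=cv2.resize(a,None,fx=5.5,fy=5.5,interpolation=cv2.INTER_CUBIC); b=cv2.resize(b,None,fx=4.8,fy=4.8,interpolation=cv2.INTER_CUBIC)
cv2.imwrite("pics/a1.png",a);cv2.imwrite("pics/b1.png",b);print(a.shape,b.shape)
E
```

```text
(578, 798, 3) (600, 696, 3)
```

View pics/a1.png

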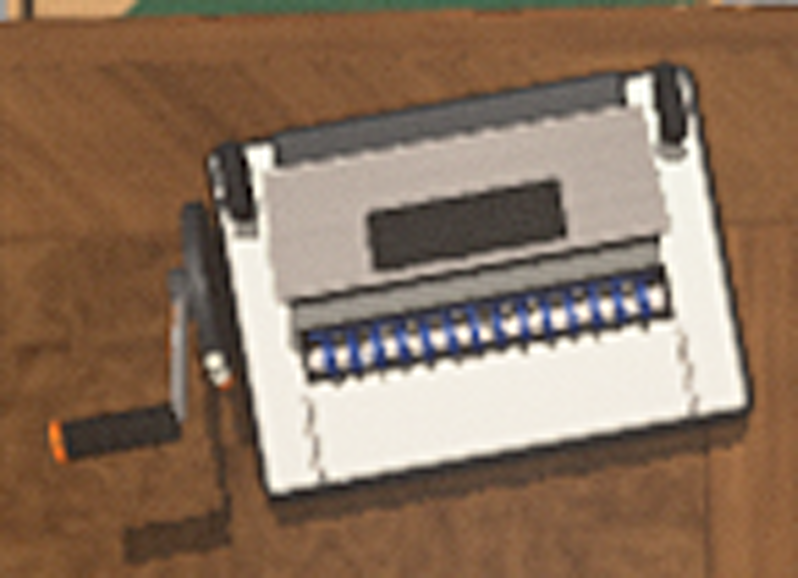

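View pics/b1.png

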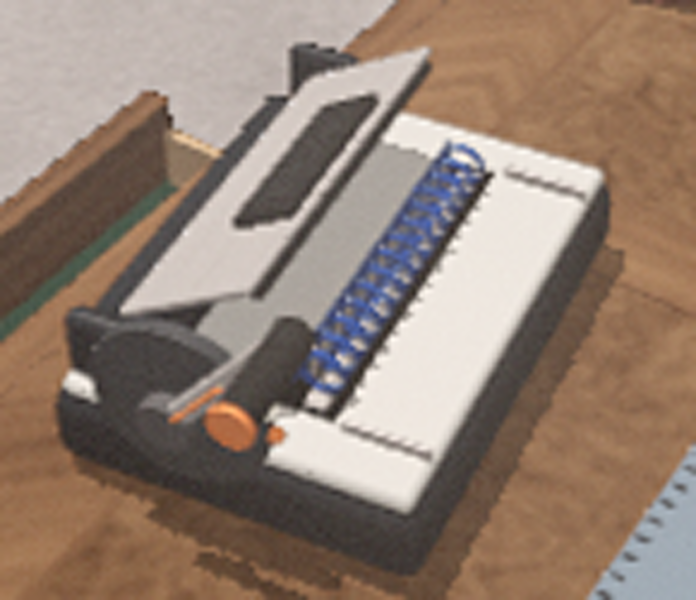

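The crops show the pad, with corners in the top crop at (367,212), (562,180), (566,238) and (373,271). The grip runs from (178,421) to the orange end at (57,440). In the scene crop the orange cap is at (231,427). I'll fit the machine pose to these points.

```bash
cat >h.py <<'E'
from bench import *
import numpy as np
from scipy.optimize import least_squares
C={n:get_calibration(n) for n in("top","scene")}
def proj(n,X):
    c=C[n];p=np.atleast_2d(X)@c["R"].T+c["t"];f=210/np.tan(np.radians(c["fovy"])/2)
    return p[:,:2]/p[:,2:]*f+[c["cx"],c["cy"]]
def world(q,P):
    c,s=np.cos(q[2]),np.sin(q[2]);P=np.atleast_2d(P)/1000
    return P@np.array([[c,-s,0],[s,c,0],[0,0,1]]).T+[q[0],q[1],0]
E
python3 - <<'E'
from h import *
P=[(45,56,129),(45,-56,129),(9,-56,151),(9,56,151)]
A=np.array(P+[(-58,237,193),(-58,171,193),(-110,150,65),(-110,-150,65)])
a=np.array([(367,212),(562,180),(566,238),(373,271),(57,440),(178,421),(270,493),(748,408)])
B=np.array(P+[(-58,237,193)])
b=np.array([(235,224),(338,97),(378,96),(290,217),(231,427)])
a=(a+.5)/5.5-.5+[175,155]; b=(b+.5)/4.8-.5+[185,190]
r=lambda q:np.r_[(proj("top",world(q,A))-a).ravel(),(proj("scene",world(q,B))-b).ravel()]
s=least_squares(r,[.6,.1,.1],loss="soft_l1");q=s.x;print(q,np.degrees(q[2]));print(r(q).reshape(-1,2).round(1))
for k,v in dict(pad_open=(27,0,140),pad_dn=(9,0,108),piv=(20,204,95),g0=(-58,204,193),g3=(-105,204,95)).items():print(k,world(q,v).round(4))
np.save("q.npy",q)
E
```

```text
[ 0.58279658 -0.0296047   0.15519787] 8.892182898171535
[[-0.1  0.2]
 [-0.2 -0.2]
 [ 1.1 -0.1]
 [ 0.2  0.2]
 [-0.1  1. ]
 [-0.   0.6]
 [-1.6  3.3]
 [ 2.9  2.7]
 [-1.2 -1.4]
 [-3.   0.7]
 [ 0.3 -2. ]
 [-0.5 -2.4]
 [-0.6  0.2]]
pad_open [[ 0.6095 -0.0254  0.14  ]]
pad_dn [[ 0.5917 -0.0282  0.108 ]]
piv [[0.571 0.175 0.095]]
g0 [[0.494 0.163 0.193]]
g3 [[0.4475 0.1557 0.095 ]]
```

```bash
R='1'
python3 -m crank '[[0,0.2,0.3,0.3,0.04],[0,0.4,0.6,0.3,0.08],[0,0.6,0.95,0.3,0.1],[0,0.6,0.95,0.3,0.1],[0,0.6,0.95,0.3,0.1]]' 10
python3 -m crank '[[0,0.2,0.3,0,0.03],[0,0.4,0.6,0,0.06],[0,0.6,0.95,0,0.09],[0,0.6,0.95,0,0.113],[0,0.6,0.95,0,0.113]]'
python3 -m crank '[[0,0.2,0.3,0,0],[0,0.4,0.6,0,0],[0,0.63,0.98,0,0],[0,0.63,0.98,0,0],[0,0.63,0.98,0,0]]'
python3 -c "
from h import *
s=get_state();print(s['position'],s['tool_rot'],s['ft_force'],s['time'],s['joint_positions'])"
```

```text
time: 0.82
position: [0.3672, -0.4081, 0.2835]
tool_rot: [2.74, 1.535, 0.003]
ft_force: [-0.9, -0.6, 1.0]
grip_width: 0.514
grip_force: 0.0
time: 1.45
position: [0.4848, -0.2199, 0.2826]
tool_rot: [-2.04, -2.389, -0.001]
ft_force: [-0.1, -0.6, 0.2]
grip_width: 0.021
grip_force: 0.0
time: 2.08
position: [0.6102, -0.024, 0.2817]
tool_rot: [-2.042, -2.385, -0.002]
ft_force: [0.1, -0.0, 0.2]
grip_width: 0.007
grip_force: 0.0
[ 0.61023306 -0.0240343   0.2817493 ] [-2.04163910e+00 -2.38520951e+00 -1.98316550e-03] [ 0.12119537 -0.00275047  0.19328381] 2.075 [ 0.52376266  0.27529237 -0.65026269  1.44365162  0.16375255  1.47844586
  0.03150382]
```

```bash

python3 -m crank '[[0,0,0,-0.25,0],[0,0,0,-0.5,0],[0,0,0,-0.6,0],[0,0,0,-0.62,0],[0,0,0,-0.62,0]]'
python3 -m crank '[[0,0,0,-0.02,0],[0,-0.005,0,-0.04,0],[0,-0.01,0,-0.06,0],[0,-0.015,0,-0.08,0],[0,-0.02,0,-0.1,0]]'
python3 - <<'E'
from h import *
import cv2
b=get_image("scene")[:,:,::-1][170:315,185:340]
cv2.imwrite("pics/b2.png",cv2.resize(b,None,fx=4,fy=4,interpolation=cv2.INTER_CUBIC))
E
```

```text
time: 2.7
position: [0.6104, -0.0274, 0.1603]
tool_rot: [2.047, 2.38, 0.002]
ft_force: [-0.2, 0.6, 0.8]
grip_width: 0.002
grip_force: 0.0
time: 3.32
position: [0.6066, -0.0267, 0.1406]
tool_rot: [2.045, 2.381, 0.002]
ft_force: [-1.8, -0.5, 12.5]
grip_width: 0.007
grip_force: 4.9
```

View pics/b2.png

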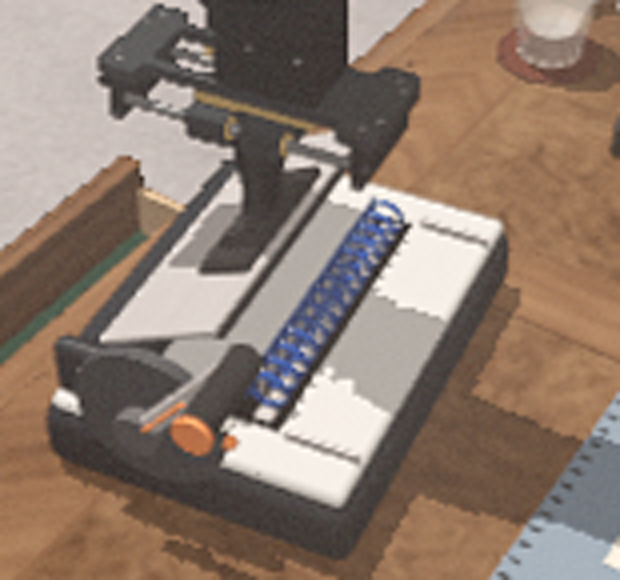

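The fingers are on the middle of the pad, near (235,245), and feel 12 N. I'll keep pressing along the arc.

```bash

python3 -m crank '[[0,-0.02,0,-0.04,0],[0,-0.035,-0.005,-0.08,0],[0,-0.05,-0.005,-0.12,0],[0,-0.06,-0.01,-0.15,0],[0,-0.065,-0.01,-0.17,0]]'
python3 -m crank '[[0,0,0,-0.01,0],[0,0,0,-0.02,0],[0,0,0,-0.03,0],[0,0,0,-0.03,0],[0,0,0,-0.03,0]]'
```

```text
time: 4.0
position: [0.5931, -0.0285, 0.1075]
tool_rot: [2.046, 2.382, 0.001]
ft_force: [-9.2, -0.8, 29.8]
grip_width: 0.008
grip_force: 15.2
time: 4.62
position: [0.5931, -0.0285, 0.1069]
tool_rot: [2.045, 2.38, -0.002]
ft_force: [-19.6, 0.2, 47.6]
grip_width: 0.007
grip_force: 23.7
```

```bash

python3 -m crank '[[0,0,0,0.05,0],[0,0,0,0.3,0],[0,0,0,0.6,0],[0,0,0,0.85,0],[0,0,0,0.85,0]]'
python3 -m crank '[[1,-0.15,0.3,0,0],[1,-0.3,0.6,0,0],[1,-0.5,0.98,0,0],[1,-0.5,0.98,0,0],[1,-0.5,0.98,0,0]]'
python3 - <<'E'
from h import *
import cv2
a=get_image("top")[:,:,::-1][155:260,175:320]
b=get_image("scene")[:,:,::-1][170:315,185:340]
cv2.imwrite("pics/b3.png",np.hstack([cv2.resize(x,(400,400),interpolation=cv2.INTER_CUBIC) for x in(a,b)]))
s=get_state();print(s['position'],s['ft_force'])
E
```

```text
time: 5.25
position: [0.5947, -0.0283, 0.2728]
tool_rot: [2.043, 2.378, 0.007]
ft_force: [0.1, 0.4, -0.7]
grip_width: 0.006
grip_force: 0.0
time: 5.88
position: [0.4902, 0.1702, 0.2674]
tool_rot: [-2.039, -2.389, 0.002]
ft_force: [-0.6, -1.2, -0.8]
grip_width: 0.488
grip_force: 0.0
[0.49222186 0.16636163 0.26738814] [ 0.59862844 -1.4788697  -0.35558884]
```

View pics/b3.png

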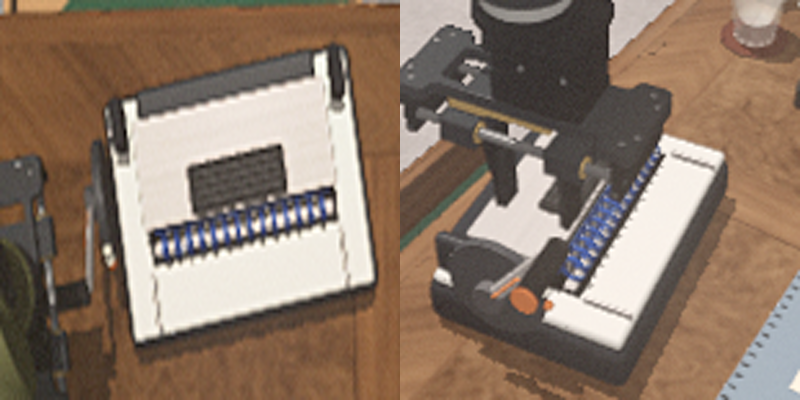

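The clamp is fully down and stays there: in the top view the plate lies flat. The fingers are above the grip, so I'll descend around it and close.

```bash

python3 -m crank '[[1,0,0.01,0,0],[1,0,0.01,-0.1,0],[1,0,0.01,-0.25,0],[1,0,0.01,-0.43,0],[1,0,0.01,-0.43,0]]' 15
python3 -m crank '[[0,0,0,0,0],[0,0,0,0,0],[0,0,0,0,0],[0,0,0,0,0],[0,0,0,0,0]]' 15
python3 -c "
from h import *
print(get_state()['position'])"
```

```text
time: 6.6
position: [0.4909, 0.1674, 0.1799]
tool_rot: [-2.047, -2.378, 0.007]
ft_force: [0.0, -0.0, 0.1]
grip_width: 0.995
grip_force: 0.0
time: 7.22
position: [0.4924, 0.1693, 0.1828]
tool_rot: [2.047, 2.383, 0.0]
ft_force: [-0.4, -1.0, 0.2]
grip_width: 0.514
grip_force: 0.0
[0.49244858 0.16928258 0.18279942]
```

```bash

python3 -m crank '[[0,0,0,0,0],[0,0,0,0,0],[0,0,0,0,0],[0,0,0,0,0],[0,0,0,0,0]]' 15
python3 - <<'E'
from h import *
import cv2
b=get_image("scene")[:,:,::-1][170:315,185:340]
cv2.imwrite("pics/b4.png",cv2.resize(b,None,fx=3.5,fy=3.5,interpolation=cv2.INTER_CUBIC))
s=get_state();print(s['position'])
q=np.load("q.npy")
g=lambda t:world(q,(20-125*np.cos(.9-t),204,95+125*np.sin(.9-t)))[0]
for t in np.arange(0,.95,.1):print(round(t,1),((g(t)-g(0))/.2).round(3))
E
```

```text
time: 7.85
position: [0.494, 0.1695, 0.1832]
tool_rot: [2.046, 2.381, 0.005]
ft_force: [4.7, 1.6, -1.6]
grip_width: 0.243
grip_force: 15.0
[0.49404305 0.16947509 0.18317966]
0.0 [0. 0. 0.]
0.1 [-0.046 -0.007 -0.041]
0.2 [-0.088 -0.014 -0.087]
0.3 [-0.126 -0.02  -0.137]
0.4 [-0.158 -0.025 -0.19 ]
0.5 [-0.185 -0.029 -0.246]
0.6 [-0.206 -0.032 -0.305]
0.7 [-0.221 -0.035 -0.365]
0.8 [-0.231 -0.036 -0.427]
0.9 [-0.234 -0.037 -0.49 ]
```

View pics/b4.png

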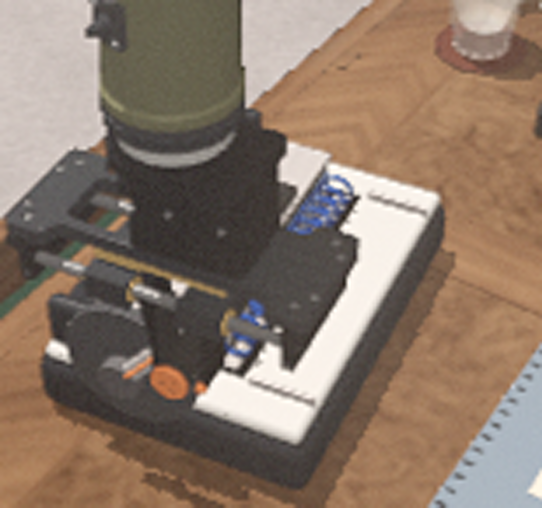

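The fingers hold the grip bar, with the orange end at (170,382) and an opening of about 21 mm. Now I'll follow the arc.

```bash

python3 -m crank '[[0,0,0,0,0],[0,-0.024,-0.003,-0.02,0],[0,-0.046,-0.007,-0.041,0],[0,-0.068,-0.01,-0.063,0],[0,-0.088,-0.014,-0.087,0]]' 30
python3 -m crank '[[0,-0.02,-0.003,-0.024,0],[0,-0.038,-0.006,-0.05,0],[0,-0.07,-0.011,-0.103,0],[0,-0.097,-0.015,-0.159,0],[0,-0.118,-0.018,-0.218,0]]' 30
python3 -m crank '[[0,-0.008,-0.002,-0.03,0],[0,-0.015,-0.003,-0.06,0],[0,-0.021,-0.003,-0.09,0],[0,-0.025,-0.004,-0.122,0],[0,-0.025,-0.004,-0.122,0]]' 30
python3 -c "
from h import *
print(get_state()['position'])"
```

```text
time: 8.52
position: [0.4766, 0.1666, 0.1658]
tool_rot: [2.046, 2.381, 0.006]
ft_force: [6.0, 0.9, -2.9]
grip_width: 0.244
grip_force: 30.0
time: 9.15
position: [0.4536, 0.163, 0.1224]
tool_rot: [2.045, 2.38, 0.007]
ft_force: [6.3, 1.1, 2.4]
grip_width: 0.244
grip_force: 30.0
time: 9.78
position: [0.4488, 0.1622, 0.0982]
tool_rot: [2.045, 2.38, 0.007]
ft_force: [6.2, 0.4, 3.2]
grip_width: 0.242
grip_force: 30.0
[0.44878329 0.16223728 0.09819358]
```

```bash

python3 -m crank '[[0,-0.002,0,-0.02,0],[0,-0.003,0,-0.04,0],[0,-0.003,-0.001,-0.063,0],[0,-0.003,-0.001,-0.063,0],[0,-0.003,-0.001,-0.063,0]]' 30
python3 - <<'E'
from h import *
import cv2
I=get_image("scene")[:,:,::-1]
b=I[235:315,185:265]
cv2.imwrite("pics/b5.png",cv2.resize(b,None,fx=7,fy=7,interpolation=cv2.INTER_CUBIC))
q=np.load("q.npy");print(get_state()['position'],get_state()['ft_force'])
for t in(.6,.7,.8,.9,1.,1.1):
  c=proj("scene",world(q,(20-125*np.cos(.9-t),237,95+125*np.sin(.9-t))))[0];print(t,((c-[185,235]+.5)*7-.5).round(0))
E
```

```text
time: 10.4
position: [0.4482, 0.1621, 0.0862]
tool_rot: [2.045, 2.38, 0.006]
ft_force: [4.8, -0.1, 4.7]
grip_width: 0.243
grip_force: 30.0
[0.44822568 0.16218132 0.08619721] [ 5.09873189 -0.86983959  5.09742527]
0.6 [463. 487.]
0.7 [473. 516.]
0.8 [479. 543.]
0.9 [482. 568.]
1.0 [481. 592.]
1.1 [476. 613.]
```

View pics/b5.png

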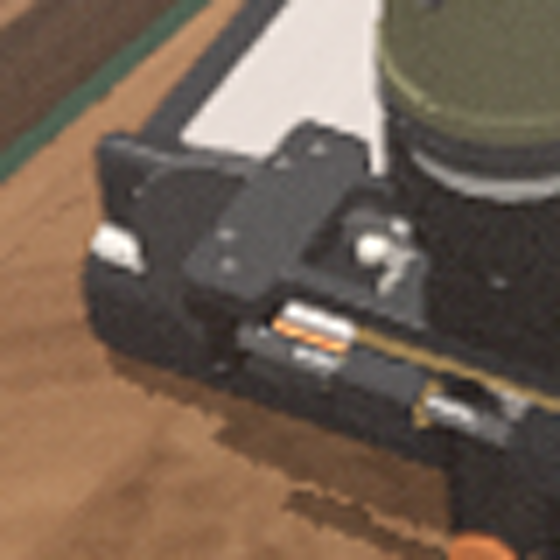

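The crop cuts off the orange cap, at about (482,555), so I'll measure its centroid in code.

```bash
python3 - <<'E'
from h import *
import cv2
I=get_image("scene");b=I[290:340,225:290]
h=cv2.cvtColor(b,cv2.COLOR_RGB2HSV)
m=((h[...,0]<14)&(h[...,1]>180)&(h[...,2]>140)).astype(np.uint8)
n,_,st,ce=cv2.connectedComponentsWithStats(m)
for i in range(1,n):
  if st[i,4]>8:print(st[i],(ce[i]+[225,290]).round(2))
q=np.load("q.npy")
for t in(.8,.85,.9,.95,1.):print(t,proj("scene",world(q,(20-125*np.cos(.9-t),237,95+125*np.sin(.9-t))))[0].round(2))
a=(np.array([231,427])+.5)/4.8-.5+[185,190];print("rest",a,proj("scene",world(q,(-58,237,193))))
cv2.imwrite("pics/b6.png",cv2.resize(I[250:330,195:295,::-1],None,fx=7,fy=7,interpolation=cv2.INTER_CUBIC))
E
```

```text
0.8 [253.01 312.1 ]
0.85 [253.26 313.95]
0.9 [253.38 315.74]
0.95 [253.37 317.46]
1.0 [253.24 319.12]
rest [232.72916667 278.5625    ] [[232.15298409 278.76585092]]
```

View pics/b6.png

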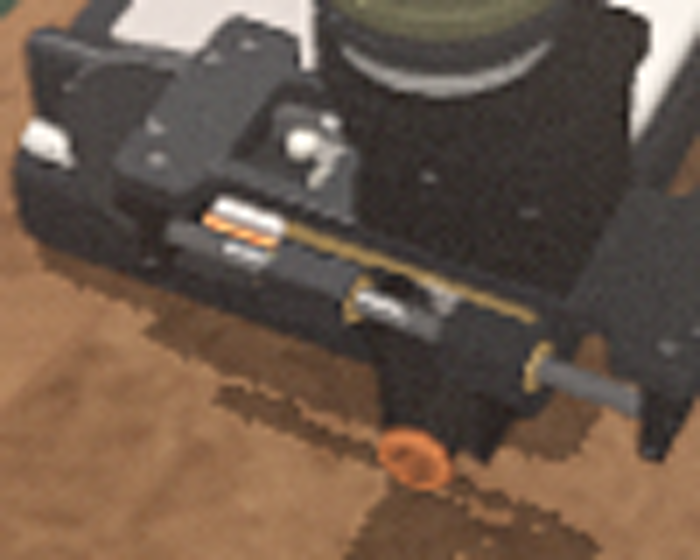

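The cap at (416,460) gives a lever angle of about 0.893, which agrees with the arm's own reading. I'll nudge it 1 mm down, confirm, and hand in.

```bash

python3 -m crank '[[0,0,0,-0.003,0],[0,0,0,-0.006,0],[0,0,0,-0.006,0],[0,0,0,-0.006,0],[0,0,0,-0.006,0]]' 30
python3 - <<'E'
from h import *
import cv2
s=get_state();print(s['position'],s['ft_force'],(.9-np.arcsin((97.9-1000*(.1832-s['position'][2]))/125)))
I=get_image("scene");cv2.imwrite("pics/b7.png",cv2.resize(I[190:330,185:330,::-1],None,fx=4,fy=4))
E
```

```text
time: 11.12
position: [0.4482, 0.1622, 0.0851]
tool_rot: [2.045, 2.38, 0.006]
ft_force: [5.0, -0.6, 6.5]
grip_width: 0.242
grip_force: 30.0
[0.44819875 0.16216392 0.0850703 ] [ 4.98473627 -0.59653057  6.51538078] 0.901837583021443
```

View pics/b7.png

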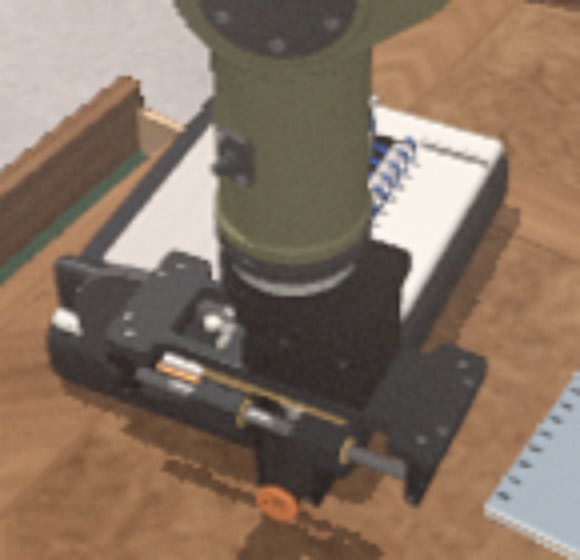

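The clamp plate is flat, and the fingers hold the lever at about 0.90, with the cap at (277,502).

```bash
python3 -c "
from bench import close_job
print(close_job())"
```

```text
the job is handed in; nothing more can be done
None
```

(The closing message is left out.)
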